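# Make up the hemming kit and the upholstery kit

### The arm

A 6-joint arm with a two-finger parallel gripper is mounted at the origin on a cart in front of the work surface, level with it; the furniture and walls round the work are solid. World frame = base frame: x ahead of the robot, y to its left, z up, the work surface at z = 0. Lengths are in m, angles in rad, forces in N, time in s.
With the tool pointing down it reaches from about 0.375 to 0.925 m from the base axis. Payload 5.7 kg.
Tool frame: the origin (TCP) lies midway between the tips of the shut fingers; the grasp point (between the pads) lies 19 mm behind it; z points along the fingers, y is the line along which they close (so a half turn about z gives the same grasp; the last joint's range is limited). The gripper opens to 85 mm and grips with 20 to 120 N. Pads are 22 mm wide; open, the fingers measure 114 mm over their backs; the gripper's body (76 mm by 85 mm) begins 54 mm behind the grasp point. The pads swing forward as they close: fully open they stand 13 mm farther back than shut.
Start: joints at [1.006, 0.359, 1.51, -0, 1.272, -0.115], TCP at [0.261, 0.54, 0.231] pointing down, gripper open.
Joint ranges: [-2.97, 2.97], [-1.01, 2.36], [0.21, 2.38], [-0.96, 4.11], [0.2, 2.71], [-2.98, 2.98]. Speed limits (rad/s): [2.39, 2.39, 3.14, 3.14, 3.14, 3.14].

### API

Orientations are given as a rotation vector (axis times angle).
In Python, from bench import * gives the robot as it stands.
- The arm moves only by the tool move_arm, never from a script. Its arguments are lists of equal length, an entry for each row: "xyz": the shift along the tool's x, y, z in cm, a list of three; "twist": the turn about the tool's z in degrees. In form: {"xyz": [[tx, ty, tz], ...], "twist": [twist, ...]}. A call has 1 to 5 rows; each row is the pose to reach, as a shift and turn from the pose commanded when the call began, along the tool's axes at that moment; what a row does not reach only later rows make up. A row lasts 1/12 s, in which the tool goes at most 41.7 mm and 7.16 degrees, less where a joint would pass 70% of its speed; a pose out of reach is approached as far as the arm can. A call with a gripper value outside its range is refused whole. "grip" is the finger opening in cm, from 0 to 8.54, set as the call begins (left out, the last holds). The fingers move at their own pace and stop on an object; the grip force is fixed at half the most. Time passes only in rows, so rows that repeat a pose let the fingers close. It gives the time, the measured TCP pose, the force, the opening and the grip force at its end, in the units of the state.
- state(): the state, without advancing time (a new reading comes with each control period).
- snapshot(name): name is "scene" or "top"; returns the picture (400x640x3 uint8, blue, green, red); there is no depth.
- camera_info(name): a dict with "fx", "fy", "cx", "cy" (pixels), "k1" (the pictures are not rectified: a ray, as slopes to the right and down, at radius r is drawn at 1 + k1 r^2 times it, then the intrinsics apply), "R" (3x3) and "t" (3): a world point X has camera coordinates R X + t. Camera axes: x right, y down, z forward; pixel columns grow to the right and rows downward; lengths in m; the calibration is good to about 2 mm. A picture is of the moment at which its call begins. camera_info takes no time and is no camera call.
- job_done(): hands the job in; it is judged then, once.
The state is a dict: "time": time; "joints": joint angles; "qvel": joint speeds; "effort": joint torques, N m; "tcp_pos": TCP position; "tcp_rot": TCP orientation; "wrist_force": force on the tool from outside, world axes, zero at the start; "wrist_torque": the same for the moment, N m; "finger_gap": finger opening in m; "grasp_force": force on a finger pad.
Only numpy, scipy, OpenCV 4.12 (cv2) and the standard library are available. Lean on these libraries where they do the work, as an engineer would, in place of code of your own. Each camera call takes 0.05 s, during which the arm holds its last target. There are 200 camera calls.

### The job

Make up two kits from the stock on the table. Hemming kit, in the tray with two compartments: stand the short thread spool in the narrow compartment and lay the tailor's chalk flat in the wide one. Upholstery kit, in the tray with three compartments: stand the tall thread spool in the narrow end compartment, put the box of staples in the middle one and the sanding block in the wide end one, each right way up on the compartment floor, and leave the roll of tape and the tape measure where they are.

Things in the scene. Friction and masses are not known exactly. Their poses are not given: they have to be found in the camera images.
- tray_two: Fixed wooden tray with two compartments, grey felt floor, 96 mm (its x) by 158 mm (its y); walls 6 mm thick, tops 20 mm and compartment floors 10 mm above the table. Origin: centre of its underside, z up. Compartments are 84 mm deep, centred at x = 0. Narrow: 56 mm along y, centre at y = +45 mm. Wide: 84 mm along y, centre at y = -31 mm.
- tray_three: Fixed wooden tray with three compartments, made like the other, 96 mm (its x) by 256 mm (its y); wall tops 20 mm, floors 10 mm above the table. Origin: centre of its underside, z up. Compartments are 84 mm deep, centred at x = 0. Narrow end: 56 mm along y, centre at y = +94 mm. Middle: 88 mm, centre at y = +16 mm. Wide end: 88 mm, centre at y = -78 mm.
- spool_short_centre (a point): Short thread spool (white thread), standing on end, 34 mm across the flanges, 45 mm tall; the point is its centre, half-way up; z is its axis, up.
- spool_tall_centre (a point): Tall thread spool (black thread), standing on end, 38 mm across the flanges, 60 mm tall; the point is its centre, half-way up; z is its axis, up.
- chalk_centre (a point): Flat piece of tailor's chalk, a pale rounded slab lying flat, 34 mm (its x) by 52 mm (its y) by 8 mm thick; the point is its centre; z up.
- staple_box_centre (a point): Closed box of staples with a yellow lid, 53 mm (its x) by 69 mm (its y) by 38 mm tall; the point is its centre; z up.
- block_centre (a point): Wooden sanding block, 40 mm (its x) by 68 mm (its y) by 28 mm tall; the point is its centre; z up.
- e_tape_centre (a point): Bystander: a roll of black tape lying flat, 58 mm across, 19 mm high; the point is its centre. Leave it alone.
- tape_measure_centre (a point): Bystander: a red and black tape measure, 80 x 104 mm, 59 mm tall; the point is half-way up over its origin. Leave it alone.
There are look-alikes about, which are no part of the job. Leave any blue look-alike of the part that bears staple_box_centre alone.

How it is judged:
At the end, for the whole second after the job is handed in: Each of the five things is at rest on the floor of its own compartment (centre within 3 mm of its proper height, within 27 mm of the compartment's centre along x; along y within 13 mm for the spools and 27 mm for the others), right way up within 0.1 rad, and let go (x of spool_short_centre in the frame of tray_two between -0.027 and 0.027 m and y of spool_short_centre in the frame of tray_two between 0.032 and 0.058 m and z of spool_short_centre in the frame of tray_two between 0.0295 and 0.0355 m and angle between each of spool_short_centre, chalk_centre, spool_tall_centre, staple_box_centre, block_centre's own z axis and vertical below 0.1 rad and linear speed of each of spool_short, chalk, spool_tall, staple_box, block below 0.01 m/s and x of chalk_centre in the frame of tray_two between -0.027 and 0.027 m and y of chalk_centre in the frame of tray_two between -0.058 and -0.004 m and z of chalk_centre in the frame of tray_two between 0.011 and 0.017 m and x of spool_tall_centre in the frame of tray_three between -0.027 and 0.027 m and y of spool_tall_centre in the frame of tray_three between 0.081 and 0.107 m and z of spool_tall_centre in the frame of tray_three between 0.037 and 0.043 m and x of staple_box_centre in the frame of tray_three between -0.027 and 0.027 m and y of staple_box_centre in the frame of tray_three between -0.011 and 0.043 m and z of staple_box_centre in the frame of tray_three between 0.026 and 0.032 m and x of block_centre in the frame of tray_three between -0.027 and 0.027 m and y of block_centre in the frame of tray_three between -0.105 and -0.051 m and z of block_centre in the frame of tray_three between 0.021 and 0.027 m); the robot touches nothing.
It fails at once if the roll of tape was pushed more than 25 mm from its place (distance of e_tape_centre from where it was at the start of the episode above 0.025 m).
It fails at once if the tape measure was pushed more than 25 mm from its place (distance of tape_measure_centre from where it was at the start of the episode above 0.025 m).
It also fails if it takes over 128 s, if anything falls off the work surface, if the arm or the gripper's body presses on something with over 40 N, if the wrist force passes 120 N, or if a joint passes its speed limit or range.

## Working session

There is one attempt and no reset: what is moved stays moved. The work goes in short steps, Python scripts to look and compute and a tool call to move; the robot and the scene stay as the last step left them, time stands still between calls to the robot, and variables do not carry over. Pictures are saved under pics/ and viewed, at most 14 in all, crops included, and the job is handed in when it is done.

Besides the shell and the picture viewer there is one more tool, called after "Request:" by a JSON object that holds its "fn" and its "kwargs", one argument or row to a line. move_arm: Moves the arm, as the interface text tells. Its arguments: {"type":"object","properties":{"xyz":{"type":"array","items":{"type":"array","items":{"type":"number"}}},"twist":{"type":"array","items":{"type":"number"}},"grip":{"type":"number"}},"required":["xyz","twist"]}

```bash
mkdir -p pics; ls; python3 - <<'E'
from bench import *
import cv2
for n in("top","scene"):
    cv2.imwrite(f"pics/{n}0.png",snapshot(n)); c=camera_info(n); print(n,c)
s=state();print(s["time"],s["tcp_pos"],s["tcp_rot"])
E
```

```text
pics
top {'fx': 446.3912699611409, 'fy': 446.3912699611409, 'cx': 315.6565382308412, 'cy': 197.0406465587756, 'k1': 0.006661589799299508, 'R': array([[ 2.95467347e-02, -9.99552524e-01,  4.66287872e-03],
       [-9.87193351e-01, -2.99123929e-02, -1.56698875e-01],
       [ 1.56768234e-01,  2.67772064e-05, -9.87635419e-01]]), 't': array([0.0772776 , 0.48971823, 1.31741959])}
scene {'fx': 509.9413709607835, 'fy': 509.9413709607835, 'cx': 321.2761844620615, 'cy': 192.765600984524, 'k1': -0.07803345982751628, 'R': array([[-0.84245375, -0.53866349, -0.01064528],
       [-0.37250925,  0.59664083, -0.71081402],
       [ 0.38924097, -0.59486247, -0.70329944]]), 't': array([0.45703994, 0.15364091, 1.66831471])}
0.1 [0.26057791 0.53980782 0.23054225] [-7.00501020e-01 -3.06197018e+00  2.42878833e-03]
```

View pics/top0.png

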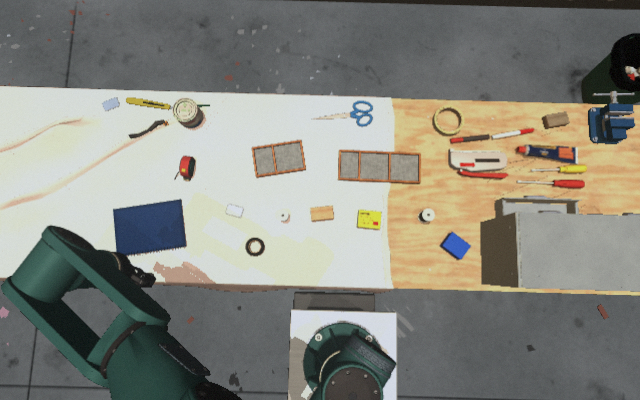

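View pics/scene0.png

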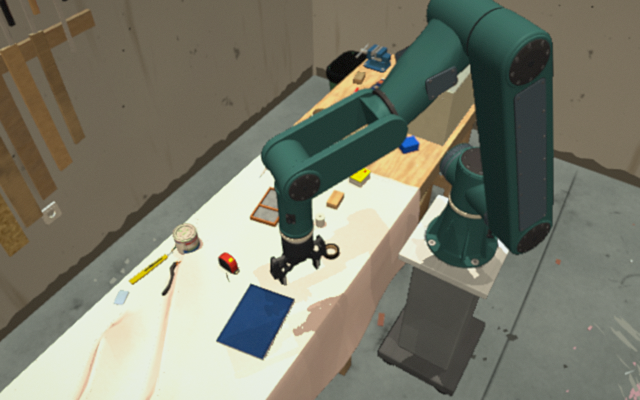

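The top view shows chalk (234,211), a small spool (284,216), a block (322,213), the yellow box (369,219), a second spool (428,214), tray_two (278,159), tray_three (379,166), black tape (255,246) and the tape measure (186,167). Look-alikes: blue box (456,245), brown block (555,120) and pale blue slab (111,103). I'll enlarge to confirm.

```bash
python3 - <<'E'
import cv2
i=cv2.imread("pics/top0.png")
cv2.imwrite("pics/crop0.png",cv2.resize(i[130:265,220:475],(780,413),interpolation=cv2.INTER_CUBIC))
a=cv2.resize(i[85:135,90:140],(300,300),interpolation=cv2.INTER_CUBIC);b=cv2.resize(i[95:145,530:580],(300,300),interpolation=cv2.INTER_CUBIC)
cv2.imwrite("pics/crop1.png",cv2.hconcat([a,b]))
E
```

```text
(no output)
```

View pics/crop0.png

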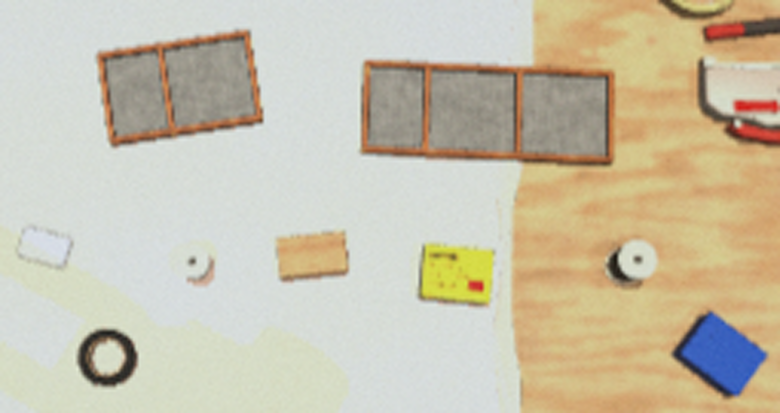

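View pics/crop1.png

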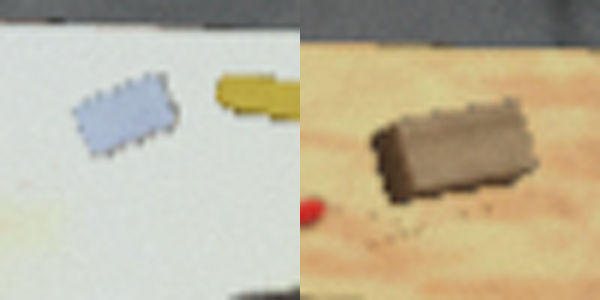

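Crop: the spool at crop (192,262) is small with a white body and the one at (637,259) is bigger with dark thread. The white slab (45,246) looks like the chalk and the yellow lid (457,274) is the staple box. The pale blue slab and dark brown block are probably look-alikes; I'll check by size.

```bash
cat > h.py <<'E'
from bench import *
import cv2,numpy as np
def ray(c,u,v,z):
    d=np.array([(u-c["cx"])/c["fx"],(v-c["cy"])/c["fy"]]);p=d.copy()
    for _ in range(5): p=d/(1+c["k1"]*(p@p))
    C=-c["R"].T@c["t"];w=c["R"].T@np.array([p[0],p[1],1.]);return C+w*(z-C[2])/w[2]
def proj(c,X):
    q=c["R"]@np.asarray(X,float)+c["t"];p=q[:2]/q[2];p=p*(1+c["k1"]*(p@p));return np.array([c["cx"]+c["fx"]*p[0],c["cy"]+c["fy"]*p[1]])
def rect(c,mask,z,name=""):
    cs=max(cv2.findContours(mask.astype(np.uint8),cv2.RETR_EXTERNAL,cv2.CHAIN_APPROX_NONE)[0],key=cv2.contourArea)
    P=np.array([ray(c,*p[0],z)[:2] for p in cs])*1000
    r=cv2.minAreaRect(P.astype(np.float32));b=cv2.boxPoints(r)
    e=max((b[1]-b[0],b[2]-b[1]),key=np.linalg.norm)
    print(name,"ctr",np.round(r[0],1),"size(+~3)",np.round(r[1],1),"long-axis deg",round(np.degrees(np.arctan2(e[1],e[0]))%180,1))
E
python3 - <<'E'
from h import *
c=camera_info("top");i=cv2.imread("pics/top0.png");hsv=cv2.cvtColor(i,cv2.COLOR_BGR2HSV);H,S,V=[hsv[...,k].astype(int) for k in range(3)]
def win(m,x0,y0,x1,y1):
    o=np.zeros_like(m);o[y0:y1,x0:x1]=m[y0:y1,x0:x1];return o
rect(c,win((S>150)&(H>22)&(H<35),350,200,390,240),.019,"staple")
rect(c,win((S>70)&(H<22),300,195,345,232),.014,"block")
rect(c,win((V<190),535,100,575,140),.014,"brownblk")
rect(c,win((S>30)&(H>95)&(H<130),90,90,125,120),.004,"blueslab")
b=i.astype(int); d=b[...,0]-b[...,2]
print("chalk patch",i[211,228:242].tolist(),i[205:220,234].tolist())
rect(c,win((S>120)&(H<20),245,130,310,185),.02,"tray2")
rect(c,win((S<60)&(V<190),335,140,425,190),.012,"felt3")
def cr(x,y):return ((x+.5)/780*255-.5+220,(y+.5)/413*135-.5+130)
for n,z,pts in [("tray2",.02,[(98,54),(248,31),(262,122),(112,145)]),("tray3",.02,[(364,61),(613,71),(612,162),(362,152)]),("chalk",.006,[(25,225),(73,239),(65,270),(17,256)])]:
    P=np.array([ray(c,*cr(*p),z)[:2] for p in pts])*1000
    print(n,P.mean(0).round(1),[np.linalg.norm(P[k]-P[k-1]).round(1) for k in range(4)],"y-axis deg",np.degrees(np.arctan2(*(P[0]-P[1])[::-1])).round(1))
print("short",ray(c,*cr(192,262),.045),"tall",ray(c,*cr(637,259),.06))
E
```

```text
staple ctr [427.3 -73.2] size(+~3) [67.  50.2] long-axis deg 86.0
block ctr [441.1  71.5] size(+~3) [42.7 69.3] long-axis deg 98.1
brownblk ctr [ 762.  -661.9] size(+~3) [48.8 86.4] long-axis deg 101.4
blueslab ctr [776.1 760.1] size(+~3) [27.3 47.3] long-axis deg 115.3
chalk patch [[214, 221, 215], [214, 221, 213], [212, 220, 213], [209, 219, 213], [214, 220, 214], [222, 220, 214], [225, 221, 215], [228, 219, 213], [230, 222, 216], [230, 220, 215], [228, 219, 214], [229, 220, 214], [229, 220, 214], [230, 222, 216]] [[211, 212, 208], [226, 219, 215], [227, 220, 213], [229, 219, 215], [229, 221, 215], [230, 222, 215], [225, 221, 215], [213, 218, 214], [212, 219, 213], [212, 220, 216], [190, 200, 197], [174, 194, 191], [195, 219, 213], [193, 219, 212], [196, 219, 215]]
tray2 ctr [609.6 211.9] size(+~3) [ 94.7 156.2] long-axis deg 100.7
felt3 ctr [596.7 -88. ] size(+~3) [85.4 81.4] long-axis deg 88.0
tray2 [608.8 211.3] [np.float64(96.4), np.float64(155.4), np.float64(96.7), np.float64(153.7)] y-axis deg 100.8
tray3 [ 593.9 -102.8] [np.float64(95.0), np.float64(255.0), np.float64(94.9), np.float64(253.3)] y-axis deg 89.4
chalk [442.4 341.9] [np.float64(32.4), np.float64(51.0), np.float64(32.4), np.float64(50.8)] y-axis deg 75.4
short [0.42763655 0.18993748 0.045     ] tall [ 0.44187452 -0.2431684   0.06      ]
```

Sizes match: white slab 51x32 is the chalk, block 69x41, yellow box 67x50, both trays correct. The brown block is too large and the blue slab far off. Planning the moves now.

```bash
cat >> h.py <<'E'
def pose():
    s=state();R=cv2.Rodrigues(np.array(s["tcp_rot"]))[0];return np.array(s["tcp_pos"]),np.degrees(np.arctan2(R[1,1],R[0,1])),s
def plan(*wps):
    """waypoints x,y,z (mm), theta=heading of tool y (deg); prints calls: xyz cm, twist deg"""
    p,th,s=pose();p=p*1000
    print("t",round(s["time"],2),"pos",p.round(1),"th",round(th,1),"gap",round(s["finger_gap"]*1000,1),"F",np.round(s["wrist_force"],1))
    for w in wps:
        q=np.array(w[:3],float);g=w[3];n=int(max(1,np.ceil(np.linalg.norm(q-p)/190),np.ceil(abs(g-th)/34)))
        for k in range(n):
            a=np.radians(th);d=(q-p)/(n-k);tw=round(-(g-th)/(n-k))
            X=np.array([-np.sin(a),np.cos(a),0]);Y=np.array([np.cos(a),np.sin(a),0])
            t=np.round([d@X/10,d@Y/10,-d[2]/10],1);print("  ",t.tolist(),tw)
            p=p+10*(t[0]*X+t[1]*Y+t[2]*np.array([0,0,-1]));th-=tw
        print(" ->",p.round(1),round(th,1))
E
python3 -c "
from h import *
plan((442,342,120,-14.6),(442,342,30,-14.6),(442,342,0,-14.6))"
```

```text
t 0.1 pos [260.6 539.8 230.5] th 64.2 gap 85.6 F [ 0.2 -0.   0.7]
   [-8.3, -3.3, 3.7] 26
   [-8.9, 0.7, 3.7] 26
   [-7.8, 4.5, 3.7] 27
 -> [442.  341.7 119.5] -14.8
   [0.0, -0.0, 9.0] 0
 -> [442.  341.7  29.5] -14.8
   [0.0, -0.0, 3.0] 0
 -> [442.  341.7  -0.5] -14.8
```

Request:
{"fn": "move_arm", "kwargs": {
  "xyz": [
    [-8.3, -3.3, 3.7],
    [-8.3, -3.3, 3.7],
    [-8.3, -3.3, 3.7],
    [-8.3, -3.3, 3.7],
    [-8.3, -3.3, 3.7]
  ],
  "twist": [26, 26, 26, 26, 26],
  "grip": 4.5
}}

```text
time: 0.52
tcp_pos: [0.3215, 0.4731, 0.1933]
tcp_rot: [-1.378, -2.823, 0.003]
wrist_force: [-0.1, 0.2, 0.0]
finger_gap: 0.0451
grasp_force: 0.0
```

Request:
{"fn": "move_arm", "kwargs": {
  "xyz": [
    [-8.9, 0.7, 3.7],
    [-8.9, 0.7, 3.7],
    [-8.9, 0.7, 3.7],
    [-8.9, 0.7, 3.7],
    [-8.9, 0.7, 3.7]
  ],
  "twist": [26, 26, 26, 26, 26]
}}

```text
time: 0.93
tcp_pos: [0.3821, 0.4084, 0.1568]
tcp_rot: [-1.974, -2.444, 0.002]
wrist_force: [-0.3, 0.4, 0.0]
finger_gap: 0.0449
grasp_force: 0.0
```

Request:
{"fn": "move_arm", "kwargs": {
  "xyz": [
    [-7.8, 4.5, 3.7],
    [-7.8, 4.5, 3.7],
    [-7.8, 4.5, 3.7],
    [-7.8, 4.5, 3.7],
    [-7.8, 4.5, 3.7]
  ],
  "twist": [27, 27, 27, 27, 27]
}}

```text
time: 1.35
tcp_pos: [0.4426, 0.3422, 0.1201]
tcp_rot: [-2.488, -1.918, 0.001]
wrist_force: [-0.5, -0.3, 0.6]
finger_gap: 0.045
grasp_force: 0.0
```

Request:
{"fn": "move_arm", "kwargs": {
  "xyz": [
    [0, 0, 0],
    [0, 0, 0],
    [0, 0, 0]
  ],
  "twist": [0, 0, 0]
}}

```text
time: 1.6
tcp_pos: [0.442, 0.3432, 0.1207]
tcp_rot: [2.484, 1.923, 0.001]
wrist_force: [0.0, -1.0, 1.4]
finger_gap: 0.0449
grasp_force: 0.0
```

```bash
python3 -c "
from h import *
plan((442,342,30,-14.6),(442,342,0,-14.6))
c=camera_info('top');i=snapshot('top');x,y=map(int,proj(c,(.44,.34,.03)))
cv2.imwrite('pics/g1.png',cv2.resize(i[y-40:y+40,x-60:x+60],(780,520),interpolation=cv2.INTER_CUBIC))
"
```

```text
t 1.6 pos [442.  343.2 120.7] th -14.5 gap 44.9 F [ 0.  -1.   1.4]
   [-0.1, 0.0, 9.1] 0
 -> [441.8 342.2  29.7] -14.5
   [-0.0, 0.0, 3.0] 0
 -> [ 4.418e+02  3.422e+02 -3.000e-01] -14.5
```

View pics/g1.png

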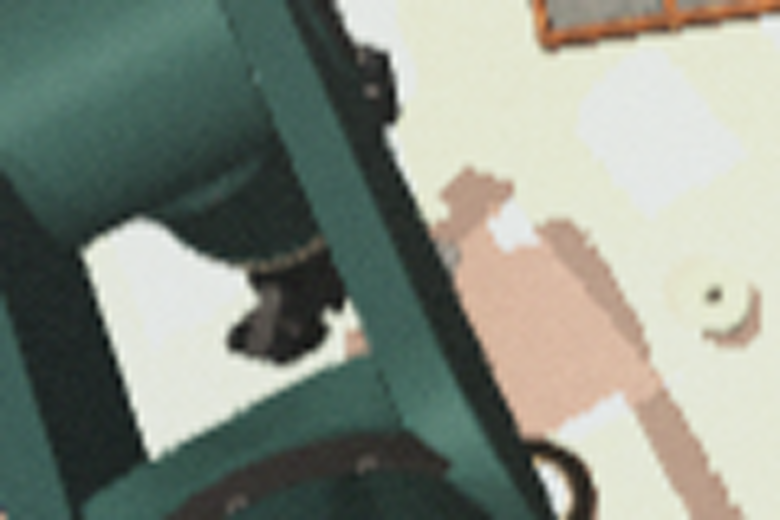

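The crop shows the arm hiding the chalk, with the short spool clear at crop (713,294). The arm tracks well, so I'll descend to the chalk.

Request:
{"fn": "move_arm", "kwargs": {
  "xyz": [
    [-0.1, 0, 3.5],
    [-0.1, 0, 7],
    [-0.1, 0, 9.1],
    [-0.1, 0, 9.1]
  ],
  "twist": [0, 0, 0, 0]
}}

```text
time: 1.98
tcp_pos: [0.4388, 0.3399, 0.0256]
tcp_rot: [-2.486, -1.92, 0.012]
wrist_force: [-0.6, -0.6, -0.3]
finger_gap: 0.045
grasp_force: 0.0
```

Request:
{"fn": "move_arm", "kwargs": {
  "xyz": [
    [0, 0, 1.2],
    [0, 0, 2.3],
    [0, 0, 3.0],
    [0, 0, 3.0],
    [0, 0, 3.0]
  ],
  "twist": [0, 0, 0, 0, 0]
}}

```text
time: 2.4
tcp_pos: [0.4421, 0.3414, -0.0004]
tcp_rot: [2.488, 1.918, -0.0]
wrist_force: [0.4, -0.4, -0.8]
finger_gap: 0.0451
grasp_force: 0.0
```

Request:
{"fn": "move_arm", "kwargs": {
  "xyz": [
    [0, 0, 0],
    [0, 0, 0],
    [0, 0, 0],
    [0, 0, 0],
    [0, 0, 0]
  ],
  "twist": [0, 0, 0, 0, 0],
  "grip": 2.5
}}

```text
time: 2.82
tcp_pos: [0.4426, 0.3416, 0.0004]
tcp_rot: [2.488, 1.917, 0.002]
wrist_force: [-2.0, -0.4, 6.6]
finger_gap: 0.0317
grasp_force: 60.1
```

```bash
python3 -c "
from h import *
plan((442,342,100,-14.6),(615,181,100,10.8),(615,181,30,10.8),(615,181,11,10.8),(615,181,110,10.8))
"
```

```text
t 2.82 pos [4.426e+02 3.416e+02 4.000e-01] th -14.8 gap 31.7 F [-2.  -0.4  6.6]
   [0.0, -0.1, -10.0] 0
 -> [441.7 341.8 100.4] -14.8
   [-5.6, 10.4, 0.0] -13
   [-7.7, 8.9, 0.0] -13
 -> [614.5 181.5 100.4] 11.2
   [-0.1, 0.0, 7.0] 0
 -> [614.7 180.5  30.4] 11.2
   [0.0, 0.0, 1.9] 0
 -> [614.7 180.5  11.4] 11.2
   [0.0, 0.0, -9.9] 0
 -> [614.7 180.5 110.4] 11.2
```

Request:
{"fn": "move_arm", "kwargs": {
  "xyz": [
    [0, 0, -2],
    [0, 0, -5],
    [0, 0, -8],
    [0, 0, -10],
    [0, 0, -10]
  ],
  "twist": [0, 0, 0, 0, 0]
}}

```text
time: 3.23
tcp_pos: [0.445, 0.343, 0.104]
tcp_rot: [2.488, 1.917, 0.013]
wrist_force: [0.2, 0.1, 0.2]
finger_gap: 0.0318
grasp_force: 59.7
```

Request:
{"fn": "move_arm", "kwargs": {
  "xyz": [
    [-2, 3.5, 0],
    [-4, 7, 0],
    [-5.6, 10.4, 0],
    [-5.6, 10.4, 0],
    [-5.6, 10.4, 0]
  ],
  "twist": [-5, -10, -13, -13, -13]
}}

```text
time: 3.65
tcp_pos: [0.5298, 0.2591, 0.0988]
tcp_rot: [2.259, 2.183, 0.0]
wrist_force: [-0.6, -0.2, -0.6]
finger_gap: 0.0323
grasp_force: 59.7
```

Request:
{"fn": "move_arm", "kwargs": {
  "xyz": [
    [-2.6, 3, 0],
    [-5, 6, 0],
    [-7.7, 8.9, 0],
    [-7.7, 8.9, 0],
    [-7.7, 8.9, 0]
  ],
  "twist": [-5, -10, -13, -13, -13]
}}

```text
time: 4.07
tcp_pos: [0.6152, 0.1802, 0.0986]
tcp_rot: [-1.997, -2.425, 0.001]
wrist_force: [-1.4, 1.1, -0.4]
finger_gap: 0.0318
grasp_force: 59.7
```

Request:
{"fn": "move_arm", "kwargs": {
  "xyz": [
    [-0.1, 0, 3],
    [-0.1, 0, 6],
    [-0.1, 0, 7],
    [-0.1, 0, 7],
    [-0.1, 0, 7]
  ],
  "twist": [0, 0, 0, 0, 0]
}}

```text
time: 4.48
tcp_pos: [0.6135, 0.1808, 0.029]
tcp_rot: [-1.991, -2.428, 0.003]
wrist_force: [0.2, 0.3, 0.7]
finger_gap: 0.0322
grasp_force: 59.7
```

Request:
{"fn": "move_arm", "kwargs": {
  "xyz": [
    [0, 0, 0.8],
    [0, 0, 1.5],
    [0, 0, 1.9],
    [0, 0, 1.9],
    [0, 0, 1.9]
  ],
  "twist": [0, 0, 0, 0, 0]
}}

```text
time: 4.9
tcp_pos: [0.6154, 0.1799, 0.0105]
tcp_rot: [1.993, 2.428, 0.001]
wrist_force: [0.4, -0.6, -0.8]
finger_gap: 0.0316
grasp_force: 59.8
```

```bash
python3 -c "
from h import *
plan()
"
```

```text
t 4.9 pos [615.4 179.9  10.5] th 11.2 gap 31.6 F [ 0.4 -0.6 -0.8]
```

Request:
{"fn": "move_arm", "kwargs": {
  "xyz": [
    [0, 0, 0],
    [0, 0, 0],
    [0, 0, 0],
    [0, 0, 0],
    [0, 0, 0]
  ],
  "twist": [0, 0, 0, 0, 0],
  "grip": 4.5
}}

```text
time: 5.32
tcp_pos: [0.6151, 0.1798, 0.0103]
tcp_rot: [1.994, 2.428, -0.0]
wrist_force: [0.2, 0.5, -0.7]
finger_gap: 0.0449
grasp_force: 0.0
```

Request:
{"fn": "move_arm", "kwargs": {
  "xyz": [
    [0, 0, -2],
    [0, 0, -5],
    [0, 0, -8],
    [0, 0, -10],
    [0, 0, -10]
  ],
  "twist": [0, 0, 0, 0, 0],
  "grip": 5.5
}}

```text
time: 5.73
tcp_pos: [0.6185, 0.1805, 0.1153]
tcp_rot: [1.99, 2.424, 0.01]
wrist_force: [0.4, 0.0, 0.4]
finger_gap: 0.0551
grasp_force: 0.0
```

```bash
python3 -c "
from h import *
plan((428,190,110,10.8),(428,190,40,10.8),(428,190,12,10.8))
c=camera_info('top');i=snapshot('top');x,y=map(int,proj(c,(.53,.18,.03)))
cv2.imwrite('pics/g2.png',cv2.resize(i[y-60:y+60,x-80:x+80],(780,585),interpolation=cv2.INTER_CUBIC))
"
```

```text
t 5.73 pos [618.5 180.5 115.3] th 11.2 gap 55.1 F [0.4 0.  0.4]
   [2.3, -9.3, 0.3] 0
   [2.3, -9.2, 0.2] 0
 -> [428.1 189.6 110.3] 11.2
   [0.0, -0.0, 7.0] 0
 -> [428.1 189.6  40.3] 11.2
   [0.0, -0.0, 2.8] 0
 -> [428.1 189.6  12.3] 11.2
```

View pics/g2.png

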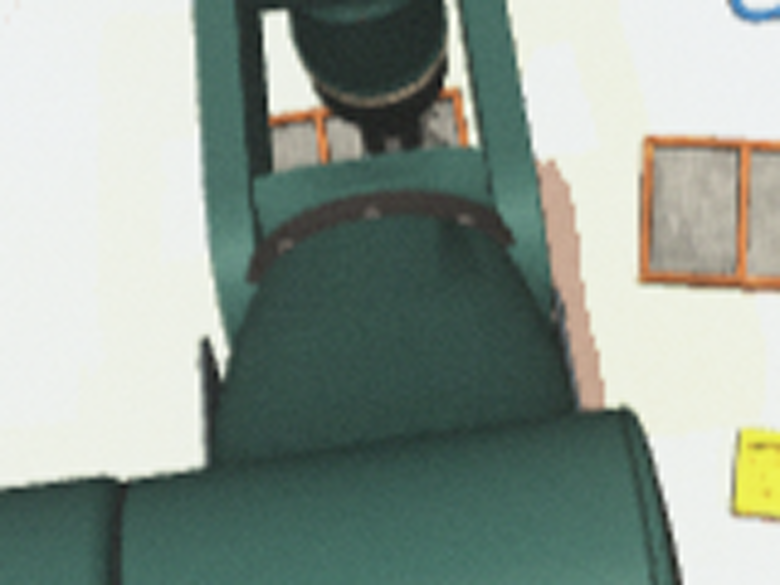

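The arm hides the tray's wide compartment from the camera, so I'll check the chalk later. Next is the short spool.

Request:
{"fn": "move_arm", "kwargs": {
  "xyz": [
    [0.8, -3, 0],
    [1.6, -6, 0],
    [2.3, -9.1, 0],
    [2.3, -9.1, 0]
  ],
  "twist": [0, 0, 0, 0],
  "grip": 6
}}

```text
time: 6.12
tcp_pos: [0.5117, 0.1839, 0.1078]
tcp_rot: [-1.987, -2.423, 0.015]
wrist_force: [-1.1, -1.1, -0.8]
finger_gap: 0.0596
grasp_force: 0.0
```

Request:
{"fn": "move_arm", "kwargs": {
  "xyz": [
    [0.8, -3, 0],
    [1.6, -6, 0],
    [2.3, -9.1, 0],
    [2.3, -9.1, 0],
    [2.3, -9.1, 0]
  ],
  "twist": [0, 0, 0, 0, 0]
}}

```text
time: 6.53
tcp_pos: [0.4247, 0.1892, 0.1093]
tcp_rot: [-1.991, -2.427, 0.005]
wrist_force: [0.9, -0.1, 0.3]
finger_gap: 0.06
grasp_force: 0.0
```

Request:
{"fn": "move_arm", "kwargs": {
  "xyz": [
    [0, 0, 0],
    [0, 0, 0],
    [0, 0, 0]
  ],
  "twist": [0, 0, 0]
}}

```text
time: 6.78
tcp_pos: [0.4291, 0.1896, 0.1102]
tcp_rot: [1.994, 2.427, 0.001]
wrist_force: [0.0, 0.5, -0.3]
finger_gap: 0.0601
grasp_force: 0.0
```

```bash
python3 -c "
from h import *
plan((428,190,50,11),(428,190,12,11),(428,190,110,11),(601,256,110,11),(601,256,50,11),(601,256,23,11))
c=camera_info('top');i=snapshot('top');x,y=map(int,proj(c,(.58,.18,.03)))
cv2.imwrite('pics/g3.png',cv2.resize(i[y-60:y+60,x-80:x+80],(780,585),interpolation=cv2.INTER_CUBIC))
"
```

```text
t 6.78 pos [429.1 189.6 110.2] th 11.2 gap 60.1 F [ 0.   0.5 -0.3]
   [0.1, -0.1, 6.0] 0
 -> [427.9 190.4  50.2] 11.2
   [-0.0, 0.0, 3.8] 0
 -> [427.9 190.4  12.2] 11.2
   [-0.0, 0.0, -9.8] 0
 -> [427.9 190.4 110.2] 11.2
   [3.1, 18.3, 0.0] 0
 -> [601.4 256.4 110.2] 11.2
   [-0.0, -0.0, 6.0] 0
 -> [601.4 256.4  50.2] 11.2
   [-0.0, -0.0, 2.7] 0
 -> [601.4 256.4  23.2] 11.2
```

View pics/g3.png

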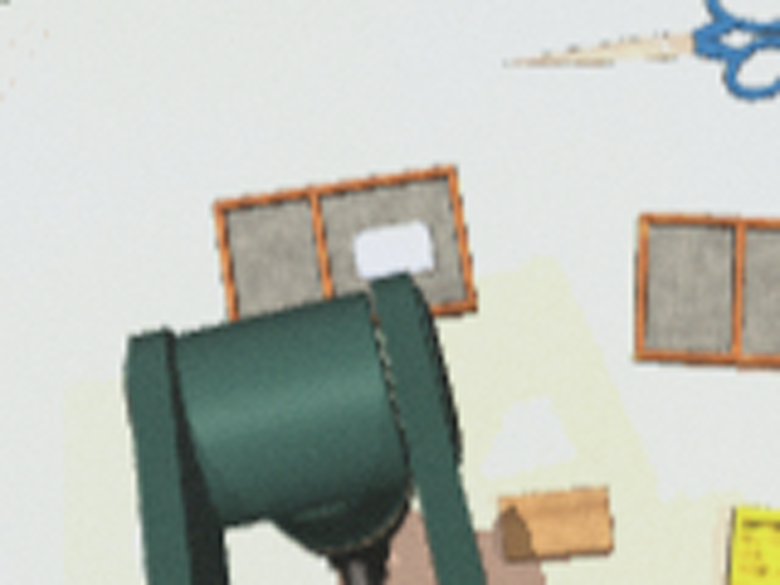

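Chalk lies flat, about centred in the wide compartment (crop 393,247). Now pick the short spool.

Request:
{"fn": "move_arm", "kwargs": {
  "xyz": [
    [0.1, -0.1, 2.5],
    [0.1, -0.1, 5],
    [0.1, -0.1, 6],
    [0.1, -0.1, 6]
  ],
  "twist": [0, 0, 0, 0]
}}

```text
time: 7.17
tcp_pos: [0.4254, 0.1897, 0.0482]
tcp_rot: [-1.993, -2.426, 0.005]
wrist_force: [0.8, -0.8, -0.0]
finger_gap: 0.0601
grasp_force: 0.0
```

Request:
{"fn": "move_arm", "kwargs": {
  "xyz": [
    [0, 0, 1.5],
    [0, 0, 3],
    [0, 0, 3.8],
    [0, 0, 3.8],
    [0, 0, 3.8]
  ],
  "twist": [0, 0, 0, 0, 0]
}}

```text
time: 7.58
tcp_pos: [0.4267, 0.1903, 0.0125]
tcp_rot: [-1.994, -2.428, 0.001]
wrist_force: [-0.3, 0.4, 0.4]
finger_gap: 0.0601
grasp_force: 0.0
```

Request:
{"fn": "move_arm", "kwargs": {
  "xyz": [
    [0, 0, 0],
    [0, 0, 0],
    [0, 0, 0],
    [0, 0, 0],
    [0, 0, 0]
  ],
  "twist": [0, 0, 0, 0, 0],
  "grip": 2
}}

```text
time: 8.0
tcp_pos: [0.4275, 0.1906, 0.0131]
tcp_rot: [1.993, 2.427, 0.003]
wrist_force: [0.5, -0.4, 6.4]
finger_gap: 0.0297
grasp_force: 59.0
```

Request:
{"fn": "move_arm", "kwargs": {
  "xyz": [
    [0, 0, -2],
    [0, 0, -5],
    [0, 0, -8],
    [0, 0, -9.8],
    [0, 0, -9.8]
  ],
  "twist": [0, 0, 0, 0, 0]
}}

```text
time: 8.42
tcp_pos: [0.429, 0.1911, 0.1139]
tcp_rot: [1.991, 2.425, 0.009]
wrist_force: [0.7, 0.7, -0.8]
finger_gap: 0.0294
grasp_force: 59.2
```

Request:
{"fn": "move_arm", "kwargs": {
  "xyz": [
    [0.6, 3.6, 0],
    [1.2, 7.4, 0],
    [1.9, 11.2, 0],
    [2.5, 15, 0],
    [3.1, 18.3, 0]
  ],
  "twist": [0, 0, 0, 0, 0]
}}

```text
time: 8.83
tcp_pos: [0.6016, 0.257, 0.1092]
tcp_rot: [-1.993, -2.428, 0.001]
wrist_force: [0.7, -0.4, -0.0]
finger_gap: 0.0294
grasp_force: 59.3
```

Request:
{"fn": "move_arm", "kwargs": {
  "xyz": [
    [0, 0, 0],
    [0, 0, 0],
    [0, 0, 0],
    [0, 0, 0]
  ],
  "twist": [0, 0, 0, 0]
}}

```text
time: 9.17
tcp_pos: [0.5978, 0.2557, 0.1092]
tcp_rot: [-1.992, -2.427, 0.004]
wrist_force: [-0.2, -0.5, -0.3]
finger_gap: 0.0297
grasp_force: 59.3
```

```bash
python3 -c "
from h import *
plan((601,256,50,11),(601,256,23.5,11))
"
```

```text
t 9.17 pos [597.8 255.7 109.2] th 11.2 gap 29.7 F [-0.2 -0.5 -0.3]
   [-0.0, 0.3, 5.9] 0
 -> [600.8 256.3  50.2] 11.2
   [-0.0, 0.0, 2.7] 0
 -> [600.8 256.3  23.2] 11.2
```

Request:
{"fn": "move_arm", "kwargs": {
  "xyz": [
    [0, 0.1, 2.5],
    [0, 0.1, 5],
    [0, 0.1, 6],
    [0, 0.1, 6],
    [0, 0.1, 6]
  ],
  "twist": [0, 0, 0, 0, 0]
}}

```text
time: 9.58
tcp_pos: [0.5998, 0.2562, 0.0501]
tcp_rot: [-1.993, -2.427, 0.003]
wrist_force: [0.1, 1.0, -0.2]
finger_gap: 0.0299
grasp_force: 59.4
```

Request:
{"fn": "move_arm", "kwargs": {
  "xyz": [
    [0, 0, 1],
    [0, 0, 2],
    [0, 0, 2.7],
    [0, 0, 2.7],
    [0, 0, 2.7]
  ],
  "twist": [0, 0, 0, 0, 0]
}}

```text
time: 10.0
tcp_pos: [0.6008, 0.2565, 0.0229]
tcp_rot: [-1.993, -2.428, 0.001]
wrist_force: [0.1, -0.2, 0.1]
finger_gap: 0.0294
grasp_force: 60.2
```

Request:
{"fn": "move_arm", "kwargs": {
  "xyz": [
    [0, 0, 0],
    [0, 0, 0],
    [0, 0, 0]
  ],
  "twist": [0, 0, 0]
}}

```text
time: 10.25
tcp_pos: [0.6008, 0.2565, 0.0232]
tcp_rot: [-1.993, -2.428, 0.0]
wrist_force: [0.1, -1.1, -0.2]
finger_gap: 0.0296
grasp_force: 60.2
```

Request:
{"fn": "move_arm", "kwargs": {
  "xyz": [
    [0, 0, 0],
    [0, 0, 0],
    [0, 0, 0],
    [0, 0, 0],
    [0, 0, 0]
  ],
  "twist": [0, 0, 0, 0, 0],
  "grip": 4.5
}}

```text
time: 10.67
tcp_pos: [0.601, 0.2566, 0.0233]
tcp_rot: [1.993, 2.428, -0.0]
wrist_force: [-0.4, 0.6, -0.3]
finger_gap: 0.0453
grasp_force: 0.0
```

Request:
{"fn": "move_arm", "kwargs": {
  "xyz": [
    [0, 0, -1.5],
    [0, 0, -4],
    [0, 0, -7],
    [0, 0, -9],
    [0, 0, -9]
  ],
  "twist": [0, 0, 0, 0, 0]
}}

```text
time: 11.08
tcp_pos: [0.6042, 0.2576, 0.1183]
tcp_rot: [1.99, 2.425, 0.011]
wrist_force: [0.4, 0.1, -0.5]
finger_gap: 0.0451
grasp_force: 0.0
```

Request:
{"fn": "move_arm", "kwargs": {
  "xyz": [
    [0, 0, 0],
    [0, 0, 0],
    [0, 0, 0]
  ],
  "twist": [0, 0, 0],
  "grip": 6.5
}}

```text
time: 11.33
tcp_pos: [0.5998, 0.2562, 0.1119]
tcp_rot: [-1.993, -2.427, 0.004]
wrist_force: [-0.2, -0.5, 0.1]
finger_gap: 0.0648
grasp_force: 0.0
```

```bash
python3 -c "
from h import *
plan((441,71.5,113,8.1),(441,71.5,50,8.1),(441,71.5,10,8.1),(441,71.5,105,8.1))
"
```

```text
t 11.33 pos [599.8 256.2 111.9] th 11.2 gap 64.8 F [-0.2 -0.5  0.1]
   [-7.5, -9.6, -0.1] 2
   [-7.9, -9.3, -0.0] 1
 -> [441.1  71.1 112.9] 8.2
   [0.0, -0.0, 6.3] 0
 -> [441.1  71.1  49.9] 8.2
   [0.0, -0.0, 4.0] 0
 -> [441.1  71.1   9.9] 8.2
   [0.0, -0.0, -9.5] 0
 -> [441.1  71.1 104.9] 8.2
```

Request:
{"fn": "move_arm", "kwargs": {
  "xyz": [
    [-2.5, -3.2, 0],
    [-5, -6.4, 0],
    [-7.5, -9.6, 0],
    [-7.5, -9.6, 0]
  ],
  "twist": [2, 2, 2, 2]
}}

```text
time: 11.67
tcp_pos: [0.5117, 0.1596, 0.1104]
tcp_rot: [-2.032, -2.386, 0.018]
wrist_force: [-0.8, 0.2, -0.7]
finger_gap: 0.0651
grasp_force: 0.0
```

Request:
{"fn": "move_arm", "kwargs": {
  "xyz": [
    [-2.6, -3.1, 0],
    [-5.2, -6.2, 0],
    [-7.9, -9.3, 0],
    [-7.9, -9.3, 0],
    [-7.9, -9.3, 0]
  ],
  "twist": [1, 1, 1, 1, 1]
}}

```text
time: 12.08
tcp_pos: [0.4396, 0.0702, 0.1124]
tcp_rot: [-2.058, -2.37, 0.004]
wrist_force: [0.4, 0.4, 0.2]
finger_gap: 0.0649
grasp_force: 0.0
```

Request:
{"fn": "move_arm", "kwargs": {
  "xyz": [
    [0, 0, 2],
    [0, 0, 4],
    [0, 0, 6.3],
    [0, 0, 6.3],
    [0, 0, 6.3]
  ],
  "twist": [0, 0, 0, 0, 0]
}}

```text
time: 12.5
tcp_pos: [0.4419, 0.072, 0.0493]
tcp_rot: [-2.054, -2.374, 0.003]
wrist_force: [0.7, 0.2, -0.1]
finger_gap: 0.0649
grasp_force: 0.0
```

```bash
python3 -c "
from h import *
plan((441,71.5,10,8.1),(441,71.5,105,8.1))
c=camera_info('top');i=snapshot('top');x,y=map(int,proj(c,(.53,.16,.03)))
cv2.imwrite('pics/g4.png',cv2.resize(i[y-60:y+60,x-80:x+80],(780,585),interpolation=cv2.INTER_CUBIC))
"
```

```text
t 12.5 pos [441.9  72.   49.3] th 8.3 gap 64.9 F [ 0.7  0.2 -0.1]
   [-0.0, -0.1, 3.9] 0
 -> [440.9  71.8  10.3] 8.3
   [-0.0, 0.0, -9.5] 0
 -> [440.9  71.8 105.3] 8.3
```

View pics/g4.png

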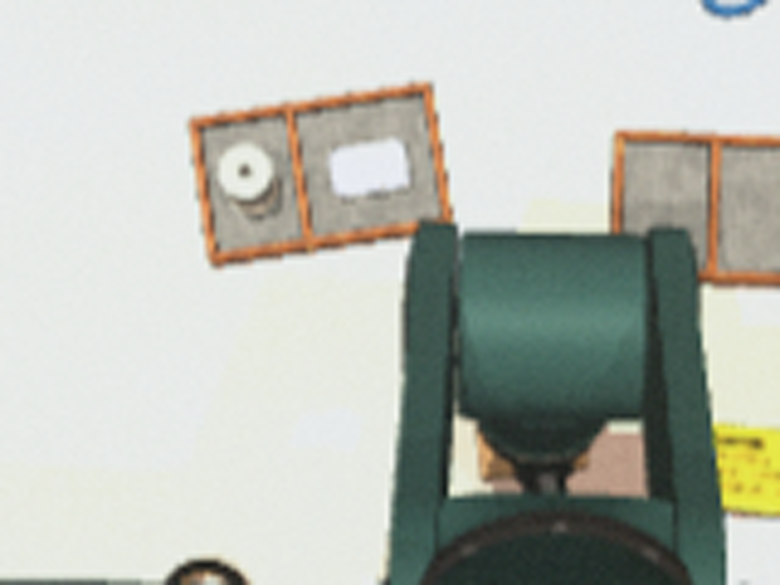

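The hemming kit looks right: spool standing in the narrow compartment (246,172), chalk flat in the wide one (370,167). Now grasp the block.

Request:
{"fn": "move_arm", "kwargs": {
  "xyz": [
    [0, 0, 1.5],
    [0, 0, 3],
    [0, 0, 3.9],
    [0, 0, 3.9],
    [0, 0, 3.9]
  ],
  "twist": [0, 0, 0, 0, 0]
}}

```text
time: 12.97
tcp_pos: [0.4425, 0.0716, 0.0117]
tcp_rot: [2.056, 2.375, -0.0]
wrist_force: [0.6, -0.2, -1.6]
finger_gap: 0.0651
grasp_force: 0.0
```

Request:
{"fn": "move_arm", "kwargs": {
  "xyz": [
    [0, 0, 0],
    [0, 0, 0],
    [0, 0, 0],
    [0, 0, 0],
    [0, 0, 0]
  ],
  "twist": [0, 0, 0, 0, 0],
  "grip": 2.5
}}

```text
time: 13.38
tcp_pos: [0.4429, 0.0715, 0.0124]
tcp_rot: [2.055, 2.374, 0.002]
wrist_force: [-0.2, -0.9, 6.9]
finger_gap: 0.0386
grasp_force: 60.8
```

Request:
{"fn": "move_arm", "kwargs": {
  "xyz": [
    [0, 0, -2],
    [0, 0, -5],
    [0, 0, -8],
    [0, 0, -9.5],
    [0, 0, -9.5]
  ],
  "twist": [0, 0, 0, 0, 0]
}}

```text
time: 13.8
tcp_pos: [0.445, 0.0715, 0.11]
tcp_rot: [2.053, 2.371, 0.008]
wrist_force: [-0.6, -0.0, -1.1]
finger_gap: 0.0381
grasp_force: 60.8
```

Request:
{"fn": "move_arm", "kwargs": {
  "xyz": [
    [0, 0, 0],
    [0, 0, 0],
    [0, 0, 0]
  ],
  "twist": [0, 0, 0]
}}

```text
time: 14.05
tcp_pos: [0.4412, 0.0714, 0.1053]
tcp_rot: [-2.055, -2.374, 0.002]
wrist_force: [-0.2, -1.0, -0.4]
finger_gap: 0.0386
grasp_force: 60.8
```

```bash
python3 -c "
from h import *
plan((593,-181,105,-.6),(593,-181,50,-.6),(593,-181,21,-.6))
"
```

```text
t 14.05 pos [441.2  71.4 105.3] th 8.2 gap 38.6 F [-0.2 -1.  -0.4]
   [-13.6, 5.7, 0.0] 4
   [-13.1, 6.6, 0.0] 5
 -> [ 592.5 -180.8  105.3] -0.8
   [-0.0, 0.0, 5.5] 0
 -> [ 592.5 -180.8   50.3] -0.8
   [-0.0, 0.0, 2.9] 0
 -> [ 592.5 -180.8   21.3] -0.8
```

Request:
{"fn": "move_arm", "kwargs": {
  "xyz": [
    [-3.4, 1.4, 0],
    [-6.8, 2.8, 0],
    [-10.2, 4.3, 0],
    [-13.6, 5.7, 0],
    [-13.6, 5.7, 0]
  ],
  "twist": [4, 4, 4, 4, 4]
}}

```text
time: 14.47
tcp_pos: [0.5229, -0.0605, 0.1056]
tcp_rot: [2.138, 2.295, 0.001]
wrist_force: [0.8, 0.6, 0.3]
finger_gap: 0.0384
grasp_force: 60.7
```

Request:
{"fn": "move_arm", "kwargs": {
  "xyz": [
    [-3.4, 1.7, 0],
    [-6.8, 3.4, 0],
    [-10.2, 5.2, 0],
    [-13.1, 6.6, 0],
    [-13.1, 6.6, 0]
  ],
  "twist": [5, 5, 5, 5, 5]
}}

```text
time: 14.88
tcp_pos: [0.5973, -0.1866, 0.1052]
tcp_rot: [2.236, 2.2, 0.0]
wrist_force: [1.1, -0.3, -0.2]
finger_gap: 0.0387
grasp_force: 60.7
```

Request:
{"fn": "move_arm", "kwargs": {
  "xyz": [
    [0, 0, 2],
    [0, 0, 4],
    [0, 0, 5.5],
    [0, 0, 5.5],
    [0, 0, 5.5]
  ],
  "twist": [0, 0, 0, 0, 0]
}}

```text
time: 15.3
tcp_pos: [0.5918, -0.1797, 0.0494]
tcp_rot: [-2.233, -2.204, 0.003]
wrist_force: [0.2, -0.5, -0.4]
finger_gap: 0.0381
grasp_force: 60.7
```

Request:
{"fn": "move_arm", "kwargs": {
  "xyz": [
    [0, 0, 1],
    [0, 0, 2],
    [0, 0, 2.5],
    [0, 0, 2.5],
    [0, 0, 2.5]
  ],
  "twist": [0, 0, 0, 0, 0]
}}

```text
time: 15.72
tcp_pos: [0.5933, -0.1806, 0.026]
tcp_rot: [-2.236, -2.206, 0.001]
wrist_force: [0.1, -0.3, 0.3]
finger_gap: 0.0386
grasp_force: 60.7
```

Request:
{"fn": "move_arm", "kwargs": {
  "xyz": [
    [0, 0, 0],
    [0, 0, 0]
  ],
  "twist": [0, 0]
}}

```text
time: 15.88
tcp_pos: [0.594, -0.181, 0.0268]
tcp_rot: [2.236, 2.206, 0.0]
wrist_force: [-0.7, -0.7, -0.3]
finger_gap: 0.0385
grasp_force: 60.7
```

Request:
{"fn": "move_arm", "kwargs": {
  "xyz": [
    [0, 0, 0.3],
    [0, 0, 0.5],
    [0, 0, 0.5],
    [0, 0, 0.5]
  ],
  "twist": [0, 0, 0, 0]
}}

```text
time: 16.22
tcp_pos: [0.5941, -0.181, 0.0224]
tcp_rot: [2.235, 2.206, 0.001]
wrist_force: [-1.7, 0.9, 8.2]
finger_gap: 0.0384
grasp_force: 61.7
```

Request:
{"fn": "move_arm", "kwargs": {
  "xyz": [
    [0, 0, 0],
    [0, 0, 0],
    [0, 0, 0],
    [0, 0, 0],
    [0, 0, 0]
  ],
  "twist": [0, 0, 0, 0, 0],
  "grip": 4.8
}}

```text
time: 16.63
tcp_pos: [0.5935, -0.1808, 0.0211]
tcp_rot: [-2.236, -2.206, 0.0]
wrist_force: [-0.6, 0.3, 0.2]
finger_gap: 0.0482
grasp_force: 0.0
```

Request:
{"fn": "move_arm", "kwargs": {
  "xyz": [
    [0, 0, -1.5],
    [0, 0, -4],
    [0, 0, -7],
    [0, 0, -9],
    [0, 0, -9]
  ],
  "twist": [0, 0, 0, 0, 0]
}}

```text
time: 17.05
tcp_pos: [0.5966, -0.1821, 0.1158]
tcp_rot: [2.231, 2.201, 0.004]
wrist_force: [1.1, 0.0, -0.1]
finger_gap: 0.0479
grasp_force: 0.0
```

Request:
{"fn": "move_arm", "kwargs": {
  "xyz": [
    [0, 0, 0],
    [0, 0, 0],
    [0, 0, 0]
  ],
  "twist": [0, 0, 0],
  "grip": 7.6
}}

```text
time: 17.3
tcp_pos: [0.5924, -0.1803, 0.1098]
tcp_rot: [-2.235, -2.205, 0.002]
wrist_force: [-0.3, 0.7, -0.2]
finger_gap: 0.0762
grasp_force: 0.0
```

```bash
python3 -c "
from h import *
plan((427.3,-73.2,112,-4),(427.3,-73.2,60,-4),(427.3,-73.2,14,-4),(427.3,-73.2,110,-4))
"
```

```text
t 17.3 pos [ 592.4 -180.3  109.8] th -0.8 gap 76.2 F [-0.3  0.7 -0.2]
   [5.2, -8.3, -0.1] 2
   [5.0, -8.5, -0.1] 1
 -> [427.7 -73.1 111.8] -3.8
   [-0.0, -0.0, 5.2] 0
 -> [427.7 -73.1  59.8] -3.8
   [-0.0, -0.0, 4.6] 0
 -> [427.7 -73.1  13.8] -3.8
   [-0.0, -0.0, -9.6] 0
 -> [427.7 -73.1 109.8] -3.8
```

Block placed (contact felt). Staple box next.

Request:
{"fn": "move_arm", "kwargs": {
  "xyz": [
    [1.8, -2.8, 0],
    [3.5, -5.6, 0],
    [5.2, -8.3, 0],
    [5.2, -8.3, 0]
  ],
  "twist": [2, 2, 2, 2]
}}

```text
time: 17.63
tcp_pos: [0.5024, -0.1231, 0.1087]
tcp_rot: [-2.265, -2.16, 0.008]
wrist_force: [-0.7, 0.7, 1.1]
finger_gap: 0.076
grasp_force: 0.0
```

Request:
{"fn": "move_arm", "kwargs": {
  "xyz": [
    [1.8, -2.8, 0],
    [3.4, -5.6, 0],
    [5.0, -8.5, 0],
    [5.0, -8.5, 0],
    [5.0, -8.5, 0]
  ],
  "twist": [1, 1, 1, 1, 1]
}}

```text
time: 18.05
tcp_pos: [0.426, -0.0723, 0.1103]
tcp_rot: [-2.29, -2.146, 0.003]
wrist_force: [1.6, -1.3, -0.0]
finger_gap: 0.0763
grasp_force: 0.0
```

Request:
{"fn": "move_arm", "kwargs": {
  "xyz": [
    [0, 0, 2],
    [0, 0, 4],
    [0, 0, 5.0],
    [0, 0, 5.0],
    [0, 0, 5.0]
  ],
  "twist": [0, 0, 0, 0, 0]
}}

```text
time: 18.47
tcp_pos: [0.4294, -0.0741, 0.0607]
tcp_rot: [-2.293, -2.146, 0.001]
wrist_force: [-0.7, -1.1, 0.7]
finger_gap: 0.0763
grasp_force: 0.0
```

```bash
python3 -c "
from h import *
plan((427.3,-73.2,14,-4))
c=camera_info('top');i=snapshot('top');x,y=map(int,proj(c,(.52,-.1,.03)))
cv2.imwrite('pics/g5.png',cv2.resize(i[y-60:y+60,x-80:x+80],(780,585),interpolation=cv2.INTER_CUBIC))
"
```

```text
t 18.47 pos [429.4 -74.1  60.7] th -3.8 gap 76.3 F [-0.7 -1.1  0.7]
   [0.1, -0.2, 4.7] 0
 -> [427.5 -73.   13.7] -3.8
```

View pics/g5.png

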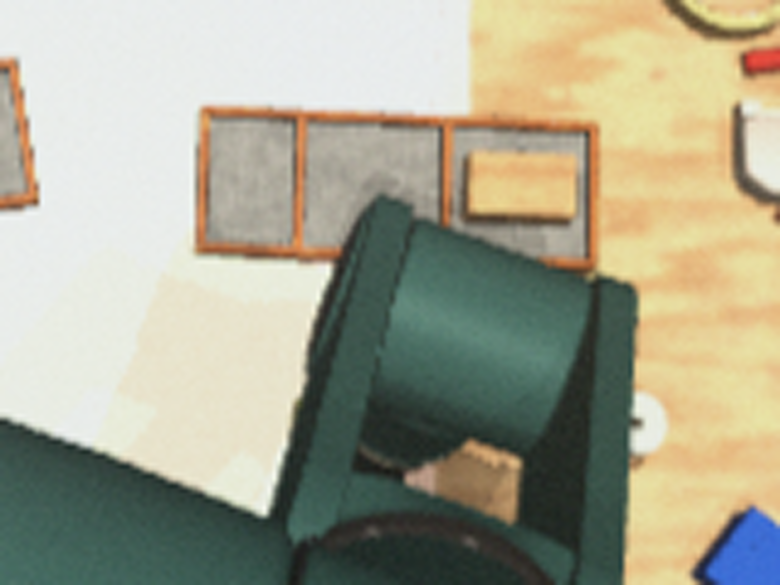

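The block sits centred in the wide compartment (521,186). Grasping the staple box.

Request:
{"fn": "move_arm", "kwargs": {
  "xyz": [
    [0.1, -0.2, 2],
    [0.1, -0.2, 4],
    [0.1, -0.2, 4.7],
    [0.1, -0.2, 4.7],
    [0.1, -0.2, 4.7]
  ],
  "twist": [0, 0, 0, 0, 0]
}}

```text
time: 18.93
tcp_pos: [0.4273, -0.0727, 0.0147]
tcp_rot: [2.293, 2.147, -0.0]
wrist_force: [0.1, 1.0, 0.4]
finger_gap: 0.0759
grasp_force: 0.0
```

Request:
{"fn": "move_arm", "kwargs": {
  "xyz": [
    [0, 0, 0],
    [0, 0, 0],
    [0, 0, 0],
    [0, 0, 0],
    [0, 0, 0]
  ],
  "twist": [0, 0, 0, 0, 0],
  "grip": 4
}}

```text
time: 19.35
tcp_pos: [0.4273, -0.0727, 0.0155]
tcp_rot: [2.292, 2.146, 0.001]
wrist_force: [-0.6, -0.1, 8.5]
finger_gap: 0.0517
grasp_force: 62.6
```

Request:
{"fn": "move_arm", "kwargs": {
  "xyz": [
    [0, 0, -2],
    [0, 0, -5],
    [0, 0, -8],
    [0, 0, -9.6],
    [0, 0, -9.6]
  ],
  "twist": [0, 0, 0, 0, 0]
}}

```text
time: 19.77
tcp_pos: [0.4296, -0.0733, 0.1141]
tcp_rot: [2.288, 2.143, 0.006]
wrist_force: [1.3, -0.4, -1.7]
finger_gap: 0.0513
grasp_force: 64.7
```

Request:
{"fn": "move_arm", "kwargs": {
  "xyz": [
    [0, 0, 0],
    [0, 0, 0],
    [0, 0, 0]
  ],
  "twist": [0, 0, 0]
}}

```text
time: 20.02
tcp_pos: [0.4258, -0.0721, 0.1093]
tcp_rot: [-2.292, -2.146, 0.002]
wrist_force: [-0.2, 0.1, -1.6]
finger_gap: 0.0518
grasp_force: 64.7
```

```bash
python3 -c "
from h import *
plan((594,-87,110,-.6))
"
```

```text
t 20.02 pos [425.8 -72.1 109.3] th -3.8 gap 51.8 F [-0.2  0.1 -1.6]
   [-0.4, 16.9, -0.1] -3
 -> [594.2 -87.2 110.3] -0.8
```

Request:
{"fn": "move_arm", "kwargs": {
  "xyz": [
    [-0.1, 4, 0],
    [-0.2, 8, 0],
    [-0.3, 12, 0],
    [-0.3, 16, 0],
    [-0.3, 16.7, 0]
  ],
  "twist": [-1, -2, -3, -3, -3]
}}

```text
time: 20.43
tcp_pos: [0.6008, -0.0876, 0.1094]
tcp_rot: [2.232, 2.203, 0.006]
wrist_force: [1.3, -0.4, -0.7]
finger_gap: 0.0517
grasp_force: 64.6
```

Request:
{"fn": "move_arm", "kwargs": {
  "xyz": [
    [0, 0, 0],
    [0, 0, 2],
    [0, 0, 4],
    [0, 0, 6],
    [0, 0, 6]
  ],
  "twist": [0, 0, 0, 0, 0]
}}

```text
time: 20.85
tcp_pos: [0.5879, -0.0853, 0.0455]
tcp_rot: [-2.23, -2.2, 0.009]
wrist_force: [-1.1, 0.5, -2.4]
finger_gap: 0.0517
grasp_force: 64.5
```

Request:
{"fn": "move_arm", "kwargs": {
  "xyz": [
    [0, 0, 0],
    [0, 0, 1],
    [0, 0, 2],
    [0, 0, 2.2],
    [0, 0, 2.2]
  ],
  "twist": [0, 0, 0, 0, 0]
}}

```text
time: 21.27
tcp_pos: [0.5927, -0.0863, 0.0277]
tcp_rot: [-2.236, -2.206, 0.001]
wrist_force: [-0.2, -0.0, -2.5]
finger_gap: 0.0517
grasp_force: 64.6
```

Request:
{"fn": "move_arm", "kwargs": {
  "xyz": [
    [0, 0, 0],
    [0, 0, 0],
    [0, 0, 0]
  ],
  "twist": [0, 0, 0]
}}

```text
time: 21.52
tcp_pos: [0.5938, -0.0866, 0.0288]
tcp_rot: [2.236, 2.206, 0.001]
wrist_force: [0.4, -0.5, -2.0]
finger_gap: 0.0516
grasp_force: 64.6
```

Request:
{"fn": "move_arm", "kwargs": {
  "xyz": [
    [0, 0, 0.2],
    [0, 0, 0.4],
    [0, 0, 0.4],
    [0, 0, 0.4]
  ],
  "twist": [0, 0, 0, 0]
}}

```text
time: 21.85
tcp_pos: [0.5939, -0.0866, 0.0256]
tcp_rot: [2.235, 2.206, 0.001]
wrist_force: [-1.6, 0.4, 8.0]
finger_gap: 0.0515
grasp_force: 65.8
```

Request:
{"fn": "move_arm", "kwargs": {
  "xyz": [
    [0, 0, 0],
    [0, 0, 0],
    [0, 0, 0],
    [0, 0, 0],
    [0, 0, 0]
  ],
  "twist": [0, 0, 0, 0, 0],
  "grip": 6.2
}}

```text
time: 22.27
tcp_pos: [0.5933, -0.0865, 0.0242]
tcp_rot: [-2.236, -2.206, 0.0]
wrist_force: [0.8, 0.8, 0.2]
finger_gap: 0.0621
grasp_force: 0.0
```

Request:
{"fn": "move_arm", "kwargs": {
  "xyz": [
    [0, 0, -1.5],
    [0, 0, -4],
    [0, 0, -7],
    [0, 0, -9],
    [0, 0, -9]
  ],
  "twist": [0, 0, 0, 0, 0]
}}

```text
time: 22.68
tcp_pos: [0.5965, -0.0873, 0.1187]
tcp_rot: [2.232, 2.202, 0.006]
wrist_force: [0.1, 0.1, 0.8]
finger_gap: 0.062
grasp_force: 0.0
```

Request:
{"fn": "move_arm", "kwargs": {
  "xyz": [
    [0, 0, 0],
    [0, 0, 0],
    [0, 0, 0]
  ],
  "twist": [0, 0, 0]
}}

```text
time: 22.93
tcp_pos: [0.5921, -0.0862, 0.1128]
tcp_rot: [-2.235, -2.205, 0.002]
wrist_force: [0.1, 0.2, 0.7]
finger_gap: 0.062
grasp_force: 0.0
```

```bash
python3 -c "
from h import *
plan((442,-243,115,-.6),(442,-243,70,-.6),(442,-243,15,-.6),(442,-243,115,-.6))
"
```

```text
t 22.93 pos [592.1 -86.2 112.8] th -0.8 gap 62.0 F [0.1 0.2 0.7]
   [-7.9, -7.4, -0.1] 0
   [-8.0, -7.4, -0.1] 0
 -> [ 442.  -243.2  114.8] -0.8
   [0.0, -0.0, 4.5] 0
 -> [ 442.  -243.2   69.8] -0.8
   [0.0, -0.0, 5.5] 0
 -> [ 442.  -243.2   14.8] -0.8
   [0.0, -0.0, -10.0] 0
 -> [ 442.  -243.2  114.8] -0.8
```

Request:
{"fn": "move_arm", "kwargs": {
  "xyz": [
    [-2.6, -2.5, 0],
    [-5.2, -5, 0],
    [-7.9, -7.5, 0],
    [-7.9, -7.5, 0]
  ],
  "twist": [0, 0, 0, 0]
}}

```text
time: 23.27
tcp_pos: [0.5116, -0.1669, 0.1124]
tcp_rot: [-2.235, -2.2, 0.007]
wrist_force: [0.6, -0.3, 0.0]
finger_gap: 0.0617
grasp_force: 0.0
```

Request:
{"fn": "move_arm", "kwargs": {
  "xyz": [
    [-2.6, -2.5, 0],
    [-5.2, -5, 0],
    [-8, -7.5, 0],
    [-8, -7.5, 0],
    [-8, -7.5, 0]
  ],
  "twist": [0, 0, 0, 0, 0]
}}

```text
time: 23.68
tcp_pos: [0.4397, -0.2441, 0.1133]
tcp_rot: [-2.239, -2.201, 0.001]
wrist_force: [0.8, 0.2, 0.2]
finger_gap: 0.0617
grasp_force: 0.0
```

Request:
{"fn": "move_arm", "kwargs": {
  "xyz": [
    [0, 0, 0],
    [0, 0, 0],
    [0, 0, 2],
    [0, 0, 4],
    [0, 0, 4]
  ],
  "twist": [0, 0, 0, 0, 0]
}}

```text
time: 24.1
tcp_pos: [0.4402, -0.241, 0.0716]
tcp_rot: [-2.231, -2.205, 0.001]
wrist_force: [-0.1, 0.6, -0.7]
finger_gap: 0.0617
grasp_force: 0.0
```

```bash
python3 -c "
from h import *
plan((442,-243,15,-.6))
c=camera_info('top');i=snapshot('top');x,y=map(int,proj(c,(.52,-.15,.03)))
cv2.imwrite('pics/g6.png',cv2.resize(i[y-60:y+60,x-80:x+80],(780,585),interpolation=cv2.INTER_CUBIC))
"
```

```text
t 24.1 pos [ 440.2 -241.    71.6] th -0.7 gap 61.7 F [-0.1  0.6 -0.7]
   [-0.2, 0.2, 5.7] 0
 -> [ 442.2 -243.    14.6] -0.7
```

View pics/g6.png

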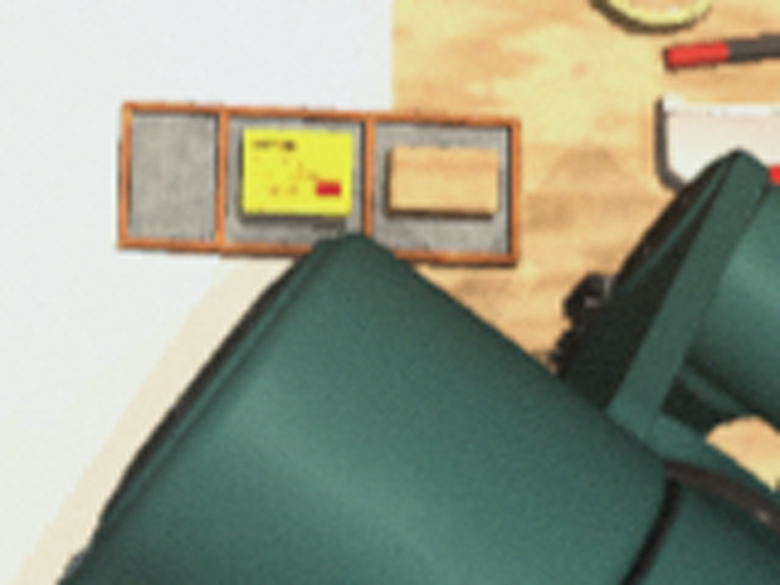

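The staple box is in the middle compartment (296,171) and the block is beside it. Now the tall spool.

Request:
{"fn": "move_arm", "kwargs": {
  "xyz": [
    [0, 0.1, 2],
    [0, 0.1, 4],
    [0, 0.1, 5.7],
    [0, 0.1, 5.7],
    [0, 0.1, 5.7]
  ],
  "twist": [0, 0, 0, 0, 0]
}}

```text
time: 24.57
tcp_pos: [0.4424, -0.2429, 0.0175]
tcp_rot: [-2.234, -2.207, 0.0]
wrist_force: [-0.9, 0.1, 0.7]
finger_gap: 0.0621
grasp_force: 0.0
```

Request:
{"fn": "move_arm", "kwargs": {
  "xyz": [
    [0, 0, 0],
    [0, 0, 0],
    [0, 0, 0],
    [0, 0, 0],
    [0, 0, 0]
  ],
  "twist": [0, 0, 0, 0, 0],
  "grip": 2
}}

```text
time: 24.98
tcp_pos: [0.4432, -0.244, 0.0189]
tcp_rot: [2.235, 2.204, 0.001]
wrist_force: [-0.3, 0.8, 6.5]
finger_gap: 0.033
grasp_force: 59.5
```

Request:
{"fn": "move_arm", "kwargs": {
  "xyz": [
    [0, 0, -2],
    [0, 0, -5],
    [0, 0, -8],
    [0, 0, -11],
    [0, 0, -11]
  ],
  "twist": [0, 0, 0, 0, 0]
}}

```text
time: 25.4
tcp_pos: [0.4456, -0.2459, 0.1335]
tcp_rot: [2.229, 2.199, 0.002]
wrist_force: [-0.6, 0.1, 0.1]
finger_gap: 0.0329
grasp_force: 59.8
```

Request:
{"fn": "move_arm", "kwargs": {
  "xyz": [
    [0, 0, 0],
    [0, 0, 0],
    [0, 0, 0]
  ],
  "twist": [0, 0, 0]
}}

```text
time: 25.65
tcp_pos: [0.4414, -0.2429, 0.1266]
tcp_rot: [-2.235, -2.205, 0.001]
wrist_force: [-0.2, 0.8, -1.6]
finger_gap: 0.0328
grasp_force: 59.8
```

```bash
python3 -c "
from h import *
plan((595,-9,126,-.6))
"
```

```text
t 25.65 pos [ 441.4 -242.9  126.6] th -0.8 gap 32.8 F [-0.2  0.8 -1.6]
   [11.8, 7.5, 0.0] 0
   [11.8, 7.5, 0.1] 0
 -> [594.5  -8.9 125.6] -0.8
```

Request:
{"fn": "move_arm", "kwargs": {
  "xyz": [
    [3, 1.9, 0],
    [6, 3.8, 0],
    [9, 5.7, 0],
    [11.8, 7.5, 0],
    [11.8, 7.5, 0]
  ],
  "twist": [0, 0, 0, 0, 0]
}}

```text
time: 26.07
tcp_pos: [0.5207, -0.122, 0.126]
tcp_rot: [-2.232, -2.208, -0.002]
wrist_force: [0.1, -0.7, -0.5]
finger_gap: 0.0329
grasp_force: 59.9
```

Request:
{"fn": "move_arm", "kwargs": {
  "xyz": [
    [3, 1.9, 0],
    [6, 3.8, 0],
    [9, 5.7, 0],
    [11.8, 7.5, 0],
    [11.8, 7.5, 0]
  ],
  "twist": [0, 0, 0, 0, 0]
}}

```text
time: 26.48
tcp_pos: [0.5979, -0.0052, 0.126]
tcp_rot: [-2.233, -2.209, -0.003]
wrist_force: [-0.0, -0.1, -0.5]
finger_gap: 0.0331
grasp_force: 59.9
```

Request:
{"fn": "move_arm", "kwargs": {
  "xyz": [
    [0, 0, 0],
    [0, 0, 2],
    [0, 0, 4],
    [0, 0, 6],
    [0, 0, 6]
  ],
  "twist": [0, 0, 0, 0, 0]
}}

```text
time: 26.9
tcp_pos: [0.5907, -0.0104, 0.063]
tcp_rot: [-2.233, -2.2, 0.009]
wrist_force: [-1.0, 1.1, -0.5]
finger_gap: 0.0331
grasp_force: 59.9
```

Request:
{"fn": "move_arm", "kwargs": {
  "xyz": [
    [0, 0, 0],
    [0, 0, 0],
    [0, 0, 0]
  ],
  "twist": [0, 0, 0]
}}

```text
time: 27.15
tcp_pos: [0.596, -0.0102, 0.0684]
tcp_rot: [2.236, 2.205, 0.001]
wrist_force: [-0.5, 1.2, -0.9]
finger_gap: 0.033
grasp_force: 59.9
```

```bash
python3 -c "
from h import *
plan((595,-9,28.5,-.6))
"
```

```text
t 27.15 pos [596.  -10.2  68.4] th -0.8 gap 33.0 F [-0.5  1.2 -0.9]
   [0.1, -0.1, 4.0] 0
 -> [595.   -9.2  28.4] -0.8
```

Request:
{"fn": "move_arm", "kwargs": {
  "xyz": [
    [0.1, 0, 1.5],
    [0.1, 0, 3],
    [0.1, 0, 3.7],
    [0.1, 0, 3.7],
    [0.1, 0, 3.7]
  ],
  "twist": [0, 0, 0, 0, 0]
}}

```text
time: 27.57
tcp_pos: [0.5955, -0.0086, 0.0308]
tcp_rot: [2.236, 2.206, 0.0]
wrist_force: [0.7, -0.6, -0.3]
finger_gap: 0.0331
grasp_force: 59.9
```

Request:
{"fn": "move_arm", "kwargs": {
  "xyz": [
    [0, 0, 0],
    [0, 0, 0],
    [0, 0, 0]
  ],
  "twist": [0, 0, 0]
}}

```text
time: 27.82
tcp_pos: [0.596, -0.0086, 0.0311]
tcp_rot: [2.235, 2.206, 0.001]
wrist_force: [0.8, -0.2, 0.2]
finger_gap: 0.0333
grasp_force: 59.9
```

Request:
{"fn": "move_arm", "kwargs": {
  "xyz": [
    [0, 0, 0.1],
    [0, 0, 0.2],
    [0, 0, 0.3],
    [0, 0, 0.3]
  ],
  "twist": [0, 0, 0, 0]
}}

```text
time: 28.15
tcp_pos: [0.5958, -0.0085, 0.0289]
tcp_rot: [2.236, 2.206, 0.001]
wrist_force: [-2.2, 1.3, 13.8]
finger_gap: 0.0328
grasp_force: 61.3
```

Request:
{"fn": "move_arm", "kwargs": {
  "xyz": [
    [0, 0, 0],
    [0, 0, 0],
    [0, 0, 0],
    [0, 0, 0],
    [0, 0, 0]
  ],
  "twist": [0, 0, 0, 0, 0],
  "grip": 5
}}

```text
time: 28.57
tcp_pos: [0.5952, -0.0085, 0.027]
tcp_rot: [-2.236, -2.206, 0.001]
wrist_force: [0.8, -0.7, 0.1]
finger_gap: 0.0498
grasp_force: 0.0
```

Request:
{"fn": "move_arm", "kwargs": {
  "xyz": [
    [0, 0, -1.5],
    [0, 0, -4],
    [0, 0, -7],
    [0, 0, -10],
    [0, 0, -11]
  ],
  "twist": [0, 0, 0, 0, 0]
}}

```text
time: 28.98
tcp_pos: [0.5978, -0.0088, 0.1413]
tcp_rot: [2.233, 2.203, 0.005]
wrist_force: [-0.1, -1.5, 0.6]
finger_gap: 0.0499
grasp_force: 0.0
```

Request:
{"fn": "move_arm", "kwargs": {
  "xyz": [
    [0, -3, 0],
    [0, -6, 0],
    [0, -9, 0],
    [0, -12, 0],
    [0, -15, 0]
  ],
  "twist": [0, 0, 0, 0, 0]
}}

```text
time: 29.4
tcp_pos: [0.4436, -0.0063, 0.1368]
tcp_rot: [-2.236, -2.206, 0.001]
wrist_force: [0.6, 0.2, -0.9]
finger_gap: 0.0502
grasp_force: 0.0
```

Request:
{"fn": "move_arm", "kwargs": {
  "xyz": [
    [0, 0, 0],
    [0, 0, 0],
    [0, 0, 0],
    [0, 0, 0]
  ],
  "twist": [0, 0, 0, 0]
}}

```text
time: 29.73
tcp_pos: [0.4472, -0.0067, 0.1375]
tcp_rot: [2.235, 2.205, 0.002]
wrist_force: [0.1, 0.1, 0.1]
finger_gap: 0.0499
grasp_force: 0.0
```

```bash
python3 -c "
from h import *
plan()
i=snapshot('top');cv2.imwrite('pics/e.png',i)
cv2.imwrite('pics/e_c.png',cv2.resize(i[130:265,220:430],(800,514),interpolation=cv2.INTER_CUBIC))
"
```

```text
t 29.73 pos [447.2  -6.7 137.5] th -0.8 gap 49.9 F [0.1 0.1 0.1]
```

View pics/e_c.png

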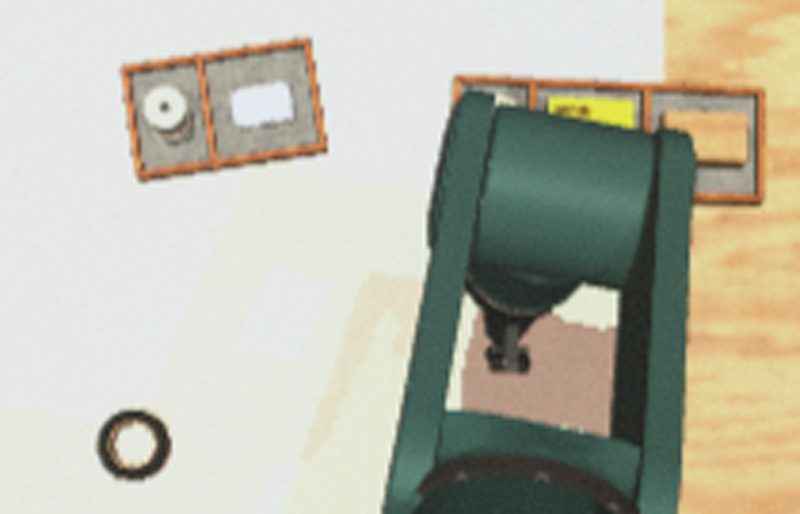

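The arm still hides the tall spool's compartment, so I'll swing it aside.

Request:
{"fn": "move_arm", "kwargs": {
  "xyz": [
    [4, 0, 0],
    [8, 0, 0],
    [12, 0, 0],
    [16, 0, 0],
    [18, 0, 0]
  ],
  "twist": [0, 0, 0, 0, 0]
}}

```text
time: 30.2
tcp_pos: [0.4491, 0.1775, 0.1374]
tcp_rot: [-2.235, -2.208, -0.003]
wrist_force: [-0.5, -0.4, 0.1]
finger_gap: 0.0501
grasp_force: 0.0
```

Request:
{"fn": "move_arm", "kwargs": {
  "xyz": [
    [0, 0, 0],
    [0, 0, 0],
    [0, 0, 0],
    [0, 0, 0],
    [0, 0, 0]
  ],
  "twist": [0, 0, 0, 0, 0]
}}

```text
time: 30.62
tcp_pos: [0.448, 0.1724, 0.1372]
tcp_rot: [2.238, 2.205, -0.001]
wrist_force: [0.7, 0.8, -1.0]
finger_gap: 0.0499
grasp_force: 0.0
```

```bash
python3 - <<'E'
from h import *
i=snapshot('top');cv2.imwrite('pics/f.png',i)
cv2.imwrite('pics/f_c.png',cv2.resize(i[135:200,240:430],(800,274),interpolation=cv2.INTER_CUBIC))
E
```

```text
(no output)
```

View pics/f_c.png

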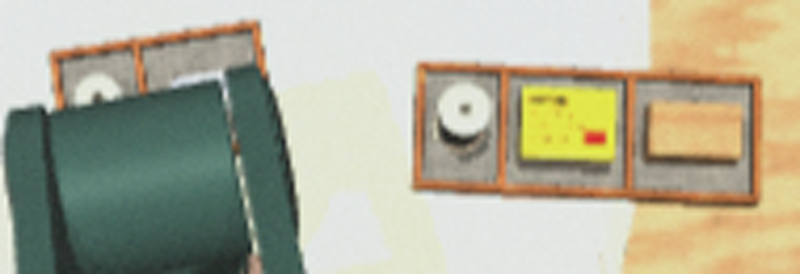

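All three are in place: the tall spool stands with its hub at (465,108), with the box and block beside it. I'll check the spools' coordinates against the tray frames.

```bash
python3 - <<'E'
from h import *
c=camera_info("top")
def loc(p,o,a):
    d=p[:2]*1000-np.array(o);a=np.radians(a-90);return np.round([d[0]*np.cos(a)+d[1]*np.sin(a),-d[0]*np.sin(a)+d[1]*np.cos(a)],1)
f=lambda x,y:((x+.5)*190/800-.5+240,(y+.5)*65/274-.5+135)
e=lambda x,y:((x+.5)*210/800-.5+220,(y+.5)*135/514-.5+130)
t3=((594,-102.8),89.4);t2=((609.2,211.5),100.8)
print("tall(0,94)",loc(ray(c,*f(465,108),.07),*t3),"staple(0,16)",loc(ray(c,*f(568,124),.048),*t3),"block(0,-78)",loc(ray(c,*f(695,130),.038),*t3))
print("short(0,45)",loc(ray(c,*e(165,107),.055),*t2),"chalk(0,-31)",loc(ray(c,*e(262,104),.018),*t2))
E
```

```text
tall(0,94) [ 2.3 94.7] staple(0,16) [-1.1 18.1] block(0,-78) [  0.6 -76. ]
short(0,45) [-0.1 45. ] chalk(0,-31) [ -0.3 -31.2]
```

All five are within 3 mm of their compartment centres, so I'm handing in.

```bash
python3 -c "
from bench import *
print(job_done())"
```

```text
the job is handed in; nothing more can be done
None
```

Both kits are made up and handed in at about 31 s: all five pieces measured within 3 mm of their compartment centres in the last pictures, and the tape roll, tape measure and look-alikes were never reached for; no verdict came back from the judge.

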